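# Prise two nested drawn cups apart and sort them by size

## Task

A small drawn steel cup is nested tight in a larger one on the knock-out stand. Press the stand's lever fully down to prise the small cup up out of the large one while the large one stays on its seat, then stand the small cup upright in the small round dish and the large cup upright in the large round dish. Do not knock over or shift the loose nut and bolt on the table.

Things in the scene. Friction and masses are not known exactly. Their poses are not given: they have to be found in the camera images.
- small: the small cup, with its origin at the centre of its underside, z along its axis towards its open mouth (same part as point small_cup)
- large: the large cup, with its origin at the centre of its underside, z along its axis towards its open mouth (same part as point large_cup)
- small_cup (a point): centre (half-way up, 22.5 mm above its underside) of the small plain steel cup: open at the top, closed flat bottom, 45 mm tall, outside diameter 45 mm at the bottom and 51 mm at the rim, wall 3 mm, 0.13 kg. Starts nested inside the large cup, standing on its floor, its rim 2 mm below the large rim and only 1.5 mm of gap round it. z is its axis, up.
- large_cup (a point): centre (half-way up, 25 mm above its underside) of the large plain steel cup: open at the top, 50 mm tall, outside diameter 54 mm at the bottom and 60 mm at the rim, wall 3 mm, floor 3 mm thick with a 28 mm hole in the middle, 0.2 kg. Starts standing on the seat of the stand. z is its axis, up.
- seat (a point): top centre of the stand's seat, 70 mm above the table: a 98 mm square dark steel top with a 4 mm high locating ring (62 mm inside, 72 mm outside) and a 28 mm hole, through which a 22 mm flat-topped ejector pin rises. x of this frame points away from the lever. The stand is fixed to the table.
- lever (a joint): angle of the stand's lever, rad: 0 = up (at rest), 0.45 = fully down (end stop). It has stiff friction (about 8 N at the pad) and stays where it is left. It drives the ejector pin straight up, 80 mm per rad; fully down, the pin stands 35 mm above the seat and the small cup is lifted 32 mm, so that its top 30 mm stand free above the large rim; there it stays while the lever is down. The pin goes through the large cup's floor hole and does not lift the large cup.
- lever_pad (a point): middle of the top face of the black rubber pad (46 x 42 mm) on the lever's end, to be pressed down from above; about 88 mm above the table when up, 37 mm when fully down. It moves on an arc of 120 mm radius round lever_pivot
- lever_pivot (a point): the lever's pivot on the stand, 41 mm above the table; the pivot axis is level, square to the line from the pivot to the seat; the pad lies on the other side of the pivot from the seat and moves in the upright plane through both
- dish_small (a point): centre of the floor (3 mm above the table) of the small round steel dish, 64 mm inside and 72 mm outside diameter, rim 8 mm above the table, fixed
- dish_large (a point): centre of the floor (3 mm above the table) of the large round steel dish, 84 mm inside and 92 mm outside diameter, rim 8 mm above the table, fixed
- nut: loose hexagon nut lying on the table, 24 x 28 x 12 mm, a bystander; origin under its centre
- bolt: loose bolt standing on its head on the table, 26 x 24 x 69 mm, a bystander; origin under its centre

How it is judged:
On the way:
1. lever fully down, small cup prised up out of the large one, which is still on its seat (value of joint lever above 0.4 rad and z of small_cup in the frame of large_cup above 0.024 m and horizontal distance between large_cup and seat below 0.01 m and z of large_cup in the frame of seat below 0.03 m and horizontal distance between small_cup and seat below 0.012 m), for 0.2 s.
At the end, for the whole second after the job is handed in: The small cup stands upright (within 0.12 rad) on the floor of the small dish, within 14 mm of its centre, and the large cup upright on the floor of the large dish, within 18 mm of its centre; heights within 4 mm, both at rest and released (horizontal distance between small_cup and dish_small below 0.014 m and z of small_cup in the frame of dish_small between 0.0185 and 0.0265 m and angle between each of small_cup, large_cup's own z axis and vertical below 0.12 rad and linear speed of each of small, large below 0.03 m/s and horizontal distance between large_cup and dish_large below 0.018 m and z of large_cup in the frame of dish_large between 0.021 and 0.029 m); the robot touches nothing.
It fails at once if the loose nut or bolt is shifted more than 30 mm or the bolt is knocked over (distance of any of nut, bolt from where it was at the start of the episode above 0.03 m or angle between bolt's own z axis and vertical above 0.8 rad).
It also fails if it takes over 59 s, if anything falls off the work surface, if the arm or the gripper's body presses on something with over 40 N, if the wrist force passes 120 N, or if a joint passes its speed limit or range.

## Robot

A 6-joint arm with a two-finger parallel gripper is mounted at the origin on the work surface; the furniture and walls round the work are solid. World frame = base frame: x ahead of the robot, y to its left, z up, the work surface at z = 0. Lengths are in m, angles in rad, forces in N, time in s.
With the tool pointing down it reaches from about 0.35 to 0.975 m from the base axis. Payload 4.9 kg.
Tool frame: the origin (TCP) lies on the mounting face of the last link; the fingertips stand 173 mm ahead of it and the grasp point (between the pads) lies 155 mm ahead of it (tcp_to_grasp is the distance from the TCP to the grasp point, in m); z points along the fingers, y is the line along which they close (so a half turn about z gives the same grasp; the last joint's range is limited). The gripper opens to 85 mm and grips with 20 to 120 N. Pads are 22 mm wide; open, the fingers measure 114 mm over their backs; the gripper's body (76 mm by 85 mm) begins 54 mm behind the grasp point. The pads swing forward as they close: fully open they stand 13 mm farther back than shut.
Start: joints at [1.134, 0.053, 1.613, -0, 1.476, -0.119], TCP at [0.195, 0.594, 0.405] pointing down, gripper open.
Joint ranges: [-3.01, 3.01], [-1.01, 2.22], [0.06, 2.58], [-1.02, 4.17], [0.09, 2.62], [-3.14, 3.14]. Speed limits (rad/s): [2.57, 2.57, 3.14, 3.14, 3.14, 3.14].

## Interface

Orientations are given as a rotation vector (axis times angle).
In Python, from station import get_obs, get_image, calibration, finish_job, tcp_to_grasp gives the robot as it stands. The module is installed in compiled form; this text tells all that it offers.
- The arm moves only by the tool arm_command, never from a script. Its argument "plan" is a list that holds one entry, the list of rows, each a list of 6 numbers: the shift along the tool's x, y, z in cm, then the turn, a rotation vector about the tool's x, y, z in rad. A call has 1 to 12 rows; each row is the pose to reach, as a shift and turn from the pose commanded when the call began, along the tool's axes at that moment; what a row does not reach only later rows make up. A row lasts 1/12 s, in which the tool goes at most 41.7 mm and 7.16 degrees, less where a joint would pass 70% of its speed; a pose out of reach is approached as far as the arm can. A call with a gripper value outside its range is refused whole. "gripper" is the closure, from -1 (fully open) to 1 (shut), set as the call begins (left out, the last holds). The fingers move at their own pace and stop on an object; "force" is the grip in N (left out, the last holds). Time passes only in rows, so rows that repeat a pose let the fingers close. It gives the time, the measured TCP pose, the force, the opening and the grip force at its end, in the units of the state.
- get_obs(): the state, without advancing time (a new reading comes with each control period).
- get_image(name): name is "scene" or "top" or "wrist"; returns (picture, depth): 400x640x3 uint8, blue, green, red; 400x640 float32, m along the optical axis (not along the pixel's ray), 0 where there is no reading.
- calibration(name): a dict with "fx", "fy", "cx", "cy" (pixels), "dist" ([k1, k2, p1, p2, k3] as OpenCV has them; the pictures are not rectified), "pose" (4x4, takes a point from camera to world coordinates). Camera axes: x right, y up, looking along -z (the intrinsics and any distortion apply to the point x, -y, -z); pixel columns grow to the right and rows downward; lengths in m; the calibration is good to about 2 mm. A picture is of the moment at which its call begins: read the wrist's pose just before it. calibration takes no time and is no camera call; for the wrist camera it gives the pose at the moment of the call.
- finish_job(): hands the job in; it is judged then, once.
The state is a dict: "t": time; "q": joint angles; "dq": joint speeds; "effort": joint torques, N m; "tool_pos": TCP position; "tool_rot": TCP orientation; "contact_force": force on the tool from outside, world axes, zero at the start; "wrist_torque": the same for the moment, N m; "opening": finger opening in m; "grip_force": force on a finger pad.
Only numpy, scipy, OpenCV 4.12 (cv2) and the standard library are available. Lean on these libraries where they do the work, as an engineer would, in place of code of your own. Each camera call takes 0.05 s, during which the arm holds its last target. There are 200 camera calls.

## Working session

There is one attempt and no reset: what is moved stays moved. The work goes in short steps, Python scripts to look and compute and a tool call to move; the robot and the scene stay as the last step left them, time stands still between calls to the robot, and variables do not carry over. Pictures are saved under pics/ and viewed, at most 10 in all, crops included, and the job is handed in when it is done.

Besides the shell and the picture viewer there is one more tool, called after "Emit:" in YAML: its name, and indented under it one key for each argument. arm_command: Moves the arm, as the interface text tells. Its arguments: {"type":"object","properties":{"plan":{"type":"array"},"gripper":{"type":"number"},"force":{"type":"number"}},"required":["plan"]}

```bash
mkdir -p pics
cat > h.py <<'E'
import numpy as np, cv2
from scipy.spatial.transform import Rotation as R
from station import *
def world(cal,d,u,v):
    K=np.array([[cal['fx'],0,cal['cx']],[0,cal['fy'],cal['cy']],[0,0,1.]])
    p=cv2.undistortPoints(np.float64([[u,v]]).reshape(-1,1,2),K,np.float64(cal['dist'])).reshape(-1,2)
    P=np.c_[p[:,0]*d,-p[:,1]*d,-np.ones(len(p))*d]
    T=np.array(cal['pose']); return P@T[:3,:3].T+T[:3,3]
def cloud(name):
    cal=calibration(name); im,d=get_image(name)
    K=np.array([[cal['fx'],0,cal['cx']],[0,cal['fy'],cal['cy']],[0,0,1.]])
    v,u=np.mgrid[:400,:640]
    p=cv2.undistortPoints(np.float64(np.c_[u.ravel(),v.ravel()]).reshape(-1,1,2),K,np.float64(cal['dist'])).reshape(400,640,2)
    P=np.stack([p[...,0]*d,-p[...,1]*d,-d],-1)
    T=np.array(cal['pose']); W=P@T[:3,:3].T+T[:3,3]; W[d==0]=np.nan
    return im,d,W
E
python3 - <<'E'
from h import *
for n in ['scene','top']:
    im,d,W=cloud(n); np.savez(f'{n}.npz',im=im,W=W); cv2.imwrite(f'pics/{n}.png',im)
    print(n,np.array(calibration(n)['pose'])[:3].round(3).tolist(),(d==0).mean())
o=get_obs();print(o['tool_pos'],o['tool_rot'],o['opening'],tcp_to_grasp)
print(R.from_rotvec(o['tool_rot']).as_matrix().round(3))
E
```

```text
scene [[0.531, 0.377, -0.759, -0.195], [-0.847, 0.209, -0.488, -0.515], [-0.025, 0.902, 0.43, 0.462]] 0.00434375
top [[0.01, 0.992, -0.123, 0.352], [-1.0, 0.01, -0.003, -0.102], [-0.002, 0.123, 0.992, 1.028]] 0.00383984375
[0.19520594 0.59348105 0.40356831] [-4.97046913e-01 -3.10154584e+00  2.86605021e-03] 0.0854647015078242 0.1547
[[-0.95   0.312 -0.001]
 [ 0.312  0.95  -0.002]
 [ 0.    -0.002 -1.   ]]
```

View pics/scene.png

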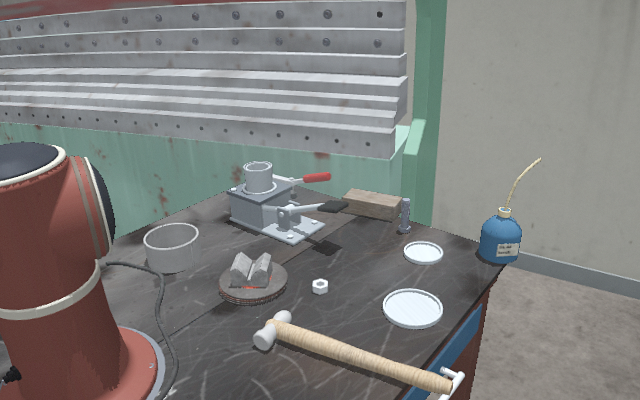

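View pics/top.png

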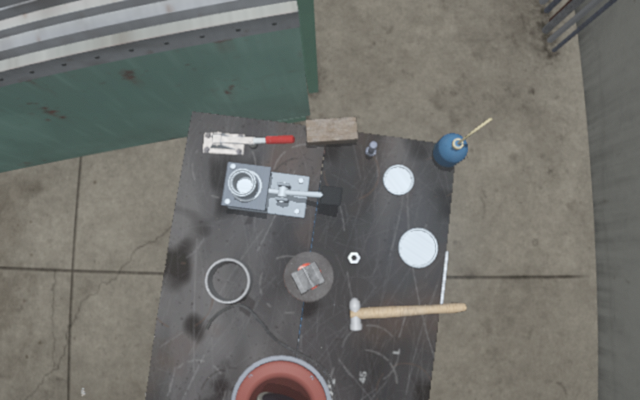

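The stand is at top-view pixel (243,185) and the lever pad at (330,197). The small dish is at (398,179), the large dish at (418,247), the bolt at (371,148) and the nut at (354,257).

Run:
```python
from h import *
z=np.load('top.npz'); im,W=z['im'],z['W']
def reg(name,u0,u1,v0,v1,zl,zh,bright=None):
    P=W[v0:v1,u0:u1].reshape(-1,3); g=im[v0:v1,u0:u1].max(2).ravel()
    m=(P[:,2]>zl)&(P[:,2]<zh)
    if bright: m&=g>bright[0]; m&=g<bright[1]
    P=P[m]
    if len(P)<5: print(name,len(P)); return P
    (c,s,a)=cv2.minAreaRect(P[:,:2].astype(np.float32)); cc,r=cv2.minEnclosingCircle(P[:,:2].astype(np.float32))
    print(name,len(P),'mean',P.mean(0).round(4),'rect',np.round(c,4),np.round(s,4),round(a,1),'circ',np.round(cc,4),round(r,4)); return P
reg('cuprim',215,275,155,215,.108,.135)
reg('stand',205,275,150,220,.06,.08)
reg('pad',315,345,180,220,.06,.11,(0,70))
reg('lever',270,322,180,210,.05,.13)
reg('dish_s',378,420,160,200,-.005,.02,(150,256))
reg('dish_l',395,442,225,272,-.005,.02,(150,256))
reg('bolt',362,380,138,160,.02,.09)
reg('nut',344,364,248,268,.004,.03)
reg('clamp',195,300,125,157,.02,.3)
reg('block',303,360,112,148,.02,.3)
reg('can',430,500,115,170,.02,.5)
reg('vblock',280,336,250,304,.015,.3)
reg('ring',200,255,255,308,.015,.3)
g=W[100:125,100:310].reshape(-1,3); print('machine',np.nanmin(g,0),np.nanmax(g,0))
for u in (100,150,200,250,300): print(u,[(v,W[v,u].round(2).tolist()) for v in (60,85,105,118)])
for n,(u0,u1,v0,v1) in dict(clamp=(195,300,125,157),block=(303,360,112,148),can=(430,500,115,170),lever=(270,322,180,210),vb=(280,336,250,304)).items():
    P=W[v0:v1,u0:u1].reshape(-1,3);P=P[P[:,2]>.015];print(n,P.min(0).round(3),P.max(0).round(3))
```

```text
cuprim 315 mean [0.5032 0.0824 0.1176] rect [0.5013 0.081 ] [0.0586 0.0577] 88.7 circ [0.5018 0.0814] 0.0302
stand 1461 mean [0.499  0.0773 0.0717] rect [0.5023 0.0817] [0.1002 0.0989] 83.4 circ [0.5018 0.0809] 0.0684
pad 31 mean [ 0.464  -0.11    0.0854] rect [ 0.4684 -0.112 ] [0.0285 0.0526] 21.0 circ [ 0.4771 -0.1087] 0.0269
lever 321 mean [ 0.4881 -0.031   0.0619] rect [ 0.4881 -0.0376] [0.1061 0.0409] 83.3 circ [ 0.4872 -0.0375] 0.0561
dish_s 748 mean [ 0.5312 -0.271   0.0043] rect [ 0.5322 -0.2718] [0.0731 0.074 ] 44.9 circ [ 0.5322 -0.2716] 0.038
dish_l 1256 mean [ 0.3694 -0.3161  0.0038] rect [ 0.3694 -0.3167] [0.0942 0.0921] 89.7 circ [ 0.3696 -0.3166] 0.0478
bolt 76 mean [ 0.5973 -0.2038  0.0574] rect [ 0.5994 -0.2041] [0.0161 0.0147] 5.8 circ [ 0.5996 -0.2049] 0.0083
nut 69 mean [ 0.344  -0.1639  0.0118] rect [ 0.3432 -0.1631] [0.0256 0.0349] 25.1 circ [ 0.3395 -0.1656] 0.0189
clamp 705 mean [0.6114 0.0796 0.0573] rect [0.6152 0.0753] [0.2023 0.0313] 88.7 circ [0.6161 0.0753] 0.1018
block 1226 mean [ 0.6431 -0.1098  0.035 ] rect [ 0.6454 -0.1099] [0.0573 0.1202] 4.8 circ [
[... 558 characters left out ...]
60, [0.85, 0.37, -0.03]), (85, [0.84, 0.43, -0.18]), (105, [0.83, 0.49, -0.33]), (118, [0.82, 0.53, -0.44])]
200 [(60, [0.88, 0.25, -0.09]), (85, [0.87, 0.3, -0.24]), (105, [0.86, 0.34, -0.41]), (118, [0.68, 0.22, -0.0])]
250 [(60, [0.9, 0.12, -0.14]), (85, [0.89, 0.15, -0.31]), (105, [0.89, 0.18, -0.48]), (118, [0.88, 0.21, -0.63])]
300 [(60, [0.92, -0.02, -0.19]), (85, [0.92, -0.0, -0.38]), (105, [0.92, 0.01, -0.57]), (118, [0.92, 0.02, -0.73])]
clamp [ 0.597 -0.026  0.015] [0.633 0.181 0.09 ]
block [ 0.612 -0.171  0.015] [ 0.677 -0.049  0.042]
can [ 0.563 -0.436  0.015] [ 0.633 -0.355  0.19 ]
lever [ 0.463 -0.088  0.016] [0.52  0.031 0.085]
vb [ 0.246 -0.117  0.015] [ 0.356 -0.003  0.054]
```

```bash
cat >> h.py <<'E'
def rel(pos,yaw,p0=None,R0=None):
    o=get_obs(); p0=np.array(o['tool_pos']) if p0 is None else np.array(p0)
    R0=R.from_rotvec(o['tool_rot']) if R0 is None else R0
    c,s=np.cos(yaw),np.sin(yaw); Rt=R.from_matrix(np.array([[-s,c,0],[c,s,0],[0,0,-1.]]))
    print('shift cm',(R0.inv().apply(np.array(pos)-p0)*100).round(2),'turn',(R0.inv()*Rt).as_rotvec().round(4))
E
python3 - <<'E'
from h import *
a=np.array([-.115,-.993,0]);a/=np.linalg.norm(a); b=np.array([-a[1],a[0],0])
s=np.array([.502,.081,0])
for n in ['scene','top']:
    z=np.load(n+'.npz'); P=z['W'].reshape(-1,3); g=z['im'].max(2).ravel()
    q=P-s; t=q@a; w=q@b
    m=(P[:,2]>.05)&(P[:,2]<.11)&(t>.13)&(t<.26)&(abs(w)<.035)
    print(n,m.sum())
    for k in np.arange(.13,.26,.01):
        mm=m&(t>=k)&(t<k+.01)
        if mm.sum(): print(round(k,2),mm.sum(),'z',P[mm,2].min().round(3),P[mm,2].max().round(3),'w',w[mm].min().round(3),w[mm].max().round(3),'g',int(np.median(g[mm])))
rel([.47,-.08,.35],.2)
print(calibration('wrist')['pose'])
E
```

```text
scene 375
0.13 24 z 0.057 0.069 w -0.007 0.0 g 177
0.14 22 z 0.061 0.074 w -0.007 0.001 g 165
0.15 27 z 0.062 0.077 w -0.008 0.0 g 165
0.16 9 z 0.075 0.082 w -0.006 0.001 g 214
0.17 38 z 0.076 0.085 w -0.023 0.016 g 85
0.18 57 z 0.076 0.087 w -0.023 0.017 g 85
0.19 55 z 0.079 0.089 w -0.022 0.016 g 84
0.2 59 z 0.08 0.09 w -0.023 0.019 g 84
0.21 84 z 0.081 0.091 w -0.022 0.017 g 71
top 482
0.13 25 z 0.063 0.075 w -0.006 0.006 g 209
0.14 23 z 0.065 0.078 w -0.005 0.004 g 221
0.15 22 z 0.072 0.078 w -0.005 0.005 g 217
0.16 29 z 0.074 0.085 w -0.017 0.005 g 201
0.17 84 z 0.076 0.086 w -0.021 0.019 g 76
0.18 88 z 0.081 0.09 w -0.02 0.021 g 77
0.19 86 z 0.083 0.092 w -0.021 0.019 g 76
0.2 89 z 0.085 0.093 w -0.021 0.021 g 75
0.21 36 z 0.083 0.093 w -0.019 0.018 g 71
shift cm [-47.15 -55.38   5.45] turn [-1.800e-03  8.000e-04  1.053e+00]
[[ 0.31084221 -0.90427067 -0.29269724  0.12060459]
 [ 0.95045872  0.2949853   0.0980403   0.61832264]
 [-0.00231358 -0.30867171  0.95116582  0.37215058]
 [ 0.          0.          0.          1.        ]]
```

Emit:
arm_command:
  plan:
    - [[-49.0,-58.4,4.5,0,0,1.253],[-49.0,-58.4,4.5,0,0,1.253],[-49.0,-58.4,4.5,0,0,1.253],[-49.0,-58.4,4.5,0,0,1.253],[-49.0,-58.4,4.5,0,0,1.253],[-49.0,-58.4,4.5,0,0,1.253],[-49.0,-58.4,4.5,0,0,1.253],[-49.0,-58.4,4.5,0,0,1.253],[-49.0,-58.4,4.5,0,0,1.253],[-49.0,-58.4,4.5,0,0,1.253],[-49.0,-58.4,4.5,0,0,1.253],[-49.0,-58.4,4.5,0,0,1.253]]
  gripper: 1

```text
t: 1.1
tool_pos: [0.3805, 0.1283, 0.3749]
tool_rot: [2.221, 2.221, 0.001]
contact_force: [0.2, 0.7, 0.4]
opening: -0.0002
grip_force: 0.0
```

Run:
```python
from h import *
o=get_obs();print(o['t'],o['tool_pos'],o['contact_force'],o['opening']); rel([.479,-.114,.30],0)
```

```text
1.1 [0.38045101 0.12827627 0.37490014] [0.21013677 0.74667414 0.35228171] -0.00022349356086375288
shift cm [-24.23   9.85   7.49] turn [ 0.0005 -0.0001 -0.    ]
```

Emit:
arm_command:
  plan:
    - [[-24.2,9.8,3.0,0,0,0],[-24.2,9.8,3.0,0,0,0],[-24.2,9.8,3.0,0,0,0],[-24.2,9.8,3.0,0,0,0],[-24.2,9.8,3.0,0,0,0],[-24.2,9.8,3.0,0,0,0],[-24.2,9.8,3.0,0,0,0],[-24.2,9.8,7.5,0,0,0],[-24.2,9.8,7.5,0,0,0],[-24.2,9.8,7.5,0,0,0]]

```text
t: 1.93
tool_pos: [0.4773, -0.1112, 0.2971]
tool_rot: [-2.217, -2.216, 0.004]
contact_force: [0.2, 1.1, 0.1]
opening: -0.0003
grip_force: 0.0
```

Run:
```python
from h import *
im,d,W=cloud('wrist'); cv2.imwrite('pics/w1.png',im); np.savez('w1.npz',im=im,W=W); rel([.479,-.114,.265],0)
```

```text
shift cm [-0.28  0.1   3.44] turn [-0.0027 -0.0013  0.0004]
```

View pics/w1.png

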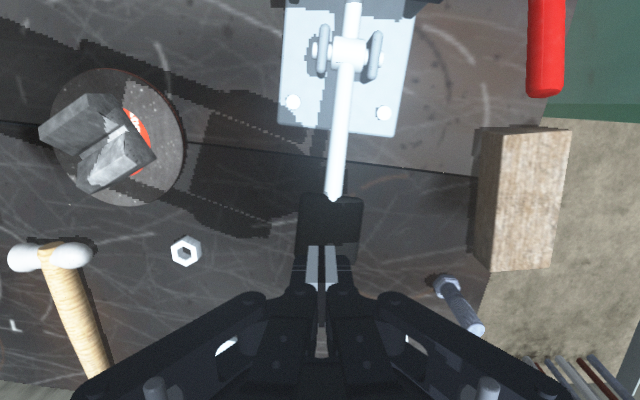

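The closed fingertips, at (322,250), are over the black pad at (330,225). I'll press straight down.

Emit:
arm_command:
  plan:
    - [[-0.3,0.1,2.0,0,0,0],[-0.3,0.1,3.0,0,0,0],[-0.3,0.1,3.7,0,0,0],[-0.3,0.1,4.4,0,0,0],[-0.3,0.1,5.1,0,0,0],[-0.3,0.1,5.8,0,0,0],[-0.3,0.1,6.5,0,0,0],[-0.3,0.1,7.2,0,0,0],[-0.3,0.1,7.7,0,0,0],[-0.3,0.1,8.0,0,0,0],[-0.3,0.1,8.3,0,0,0],[-0.3,0.1,8.5,0,0,0]]

```text
t: 2.98
tool_pos: [0.4811, -0.1168, 0.2188]
tool_rot: [2.213, 2.217, -0.005]
contact_force: [-4.2, -9.7, 9.2]
opening: 0.0001
grip_force: 5.5
```

Emit:
arm_command:
  plan:
    - [[0,0,0.4,0,0,0],[0,0,0.7,0,0,0],[0,0,0.9,0,0,0],[0,0,0.9,0,0,0],[0,0,0.9,0,0,0]]

```text
t: 3.4
tool_pos: [0.4816, -0.117, 0.2118]
tool_rot: [2.213, 2.218, -0.006]
contact_force: [-10.1, -8.4, 21.2]
opening: 0.0001
grip_force: 11.3
```

Run:
```python
from h import *
o=get_obs();print(o['tool_pos'],o['contact_force'],o['t'])
for n in ('top',):
    im,d,W=cloud(n); P=W[150:220,205:275].reshape(-1,3); P=P[P[:,2]>.11]; print(n,P[:,2].max(),np.histogram(P[:,2],np.arange(.11,.17,.005)))
im,d,W=cloud('wrist'); cv2.imwrite('pics/w2.png',im)
```

```text
[ 0.48156199 -0.11702464  0.21182526] [-10.09563146  -8.41575144  21.1568561 ] 3.4
top 0.4077253459148238 (array([59, 69, 65, 24, 30, 25, 30, 67, 65,  0,  0,  0]), array([0.11 , 0.115, 0.12 , 0.125, 0.13 , 0.135, 0.14 , 0.145, 0.15 ,
       0.155, 0.16 , 0.165, 0.17 ]))
```

View pics/w2.png

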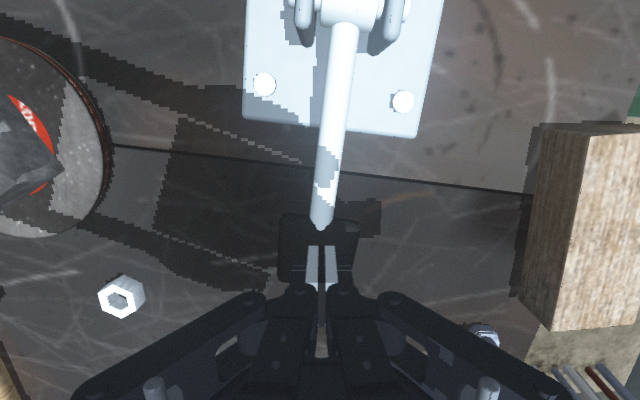

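The pad is down under the tips at (320,255), and the small rim is at about 0.15 m. I'll press a few mm more to make sure it reaches the end stop.

Emit:
arm_command:
  plan:
    - [[0,0,0.3,0,0,0],[0,0,0.5,0,0,0],[0,0,0.5,0,0,0],[0,0,0.5,0,0,0]]

```text
t: 3.83
tool_pos: [0.4824, -0.1173, 0.2112]
tool_rot: [2.214, 2.22, -0.008]
contact_force: [-23.8, -4.0, 49.9]
opening: -0.0002
grip_force: 25.0
```

Emit:
arm_command:
  plan:
    - [[0,0,-2,0,0,0],[0,0,-6,0,0,0],[0,0,-10,0,0,0],[0,0,-14,0,0,0],[2,0.5,-16,0,0,0],[6,1,-16,0,0,0],[10,1.5,-16,0,0,0],[14,2,-16,0,0,0],[18,2,-16,0,0,0],[19.8,2,-16,0,0,0],[19.8,2,-16,0,0,0],[19.8,2,-16,0,0,0]]
  gripper: -1

```text
t: 4.83
tool_pos: [0.4994, 0.0843, 0.3619]
tool_rot: [2.217, 2.224, 0.001]
contact_force: [0.2, -1.2, -0.1]
opening: 0.0859
grip_force: 0.0
```

Run:
```python
from h import *
o=get_obs();print(o['t'],o['tool_pos'],o['opening'])
im,d,W=cloud('wrist'); cv2.imwrite('pics/w3.png',im)
def fit(P):
    A=np.c_[2*P[:,:2],np.ones(len(P))]; x=np.linalg.lstsq(A,(P[:,:2]**2).sum(1),rcond=None)[0]
    return x[:2].round(4),np.sqrt(x[2]+x[0]**2+x[1]**2).round(4)
P=W.reshape(-1,3); near=np.hypot(P[:,0]-.502,P[:,1]-.081)<.045
for lo,hi in((.144,.156),(.114,.124)):
    Q=P[near&(P[:,2]>lo)&(P[:,2]<hi)]; print(len(Q),np.median(Q,0).round(4),cv2.minEnclosingCircle(Q[:,:2].astype(np.float32)),fit(Q), Q[:,2].max())
Q=P[near&(P[:,2]>.1)];print(np.histogram(Q[:,2],np.arange(.1,.2,.004)))
rel([.502,.081,.30],0)
```

```text
4.8333 [0.49941363 0.08431827 0.36193749] 0.08589654422847358
1327 [0.5034 0.0777 0.1489] ((0.5034470558166504, 0.0804632380604744), 0.02563130110502243) (array([0.5031, 0.0812]), np.float64(0.0233)) 0.15119621709598366
1139 [0.5031 0.0898 0.1191] ((0.503254771232605, 0.08070891350507736), 0.02990461327135563) (array([0.5031, 0.0846]), np.float64(0.0244)) 0.12399910636002476
(array([  61, 1153,  454,  260,  717,  293,  241,  273,  286,  298,  333,
        365,  962,    0,    0,    0,    0,    0,    0,    0,    0,    0,
          0,    0]), array([0.1  , 0.104, 0.108, 0.112, 0.116, 0.12 , 0.124, 0.128, 0.132,
       0.136, 0.14 , 0.144, 0.148, 0.152, 0.156, 0.16 , 0.164, 0.168,
       0.172, 0.176, 0.18 , 0.184, 0.188, 0.192, 0.196]))
shift cm [-0.24  0.24  6.18] turn [0.0008 0.0005 0.0011]
```

View pics/w3.png

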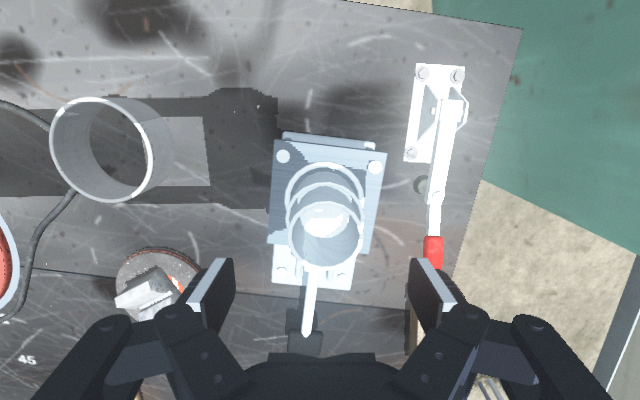

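The small cup stands clear above the large one: its rim is at (325,235) and the large rim at (325,190). I'll descend and grip.

Emit:
arm_command:
  plan:
    - [[-0.3,0.4,2.5,0,0,0],[-0.3,0.4,4.5,0,0,0],[-0.3,0.4,6.0,0,0,0],[-0.3,0.4,6.8,0,0,0],[-0.3,0.4,6.8,0,0,0],[-0.3,0.4,6.8,0,0,0]]

```text
t: 5.38
tool_pos: [0.5037, 0.0794, 0.2935]
tool_rot: [2.223, 2.22, -0.0]
contact_force: [-0.2, -0.4, 0.1]
opening: 0.0853
grip_force: 0.0
```

Emit:
arm_command:
  plan:
    - [[0,0,0,0,0,0],[0,0,0,0,0,0],[0,0,0,0,0,0],[0,0,0,0,0,0],[0,0,0,0,0,0],[0,0,0,0,0,0],[0,0,0,0,0,0],[0,0,0,0,0,0]]
  gripper: 1
  force: 40

```text
t: 6.05
tool_pos: [0.5039, 0.0803, 0.2947]
tool_rot: [2.22, 2.221, 0.001]
contact_force: [-2.8, -0.4, 6.0]
opening: 0.0487
grip_force: 40.7
```

Emit:
arm_command:
  plan:
    - [[0,0,-0.5,0,0,0],[0,0,-1,0,0,0],[0,0,-1.5,0,0,0],[0,0,-2.2,0,0,0],[0,0,-3,0,0,0],[0,0,-4,0,0,0],[0,0,-5,0,0,0],[0,0,-6,0,0,0],[0,0,-6,0,0,0]]

```text
t: 6.8
tool_pos: [0.5044, 0.0803, 0.3567]
tool_rot: [2.219, 2.219, 0.006]
contact_force: [0.0, 0.2, 0.2]
opening: 0.0491
grip_force: 41.5
```

Run:
```python
from h import *
o=get_obs();print(o['t'],o['tool_pos'],o['opening'],o['contact_force'],o['grip_force'])
im,d,W=cloud('scene'); cv2.imwrite('pics/s2.png',cv2.resize(im[80:280,160:480],None,fx=2,fy=2))
rel([.5325,-.272,.35],0)
```

```text
6.8 [0.50435555 0.080256   0.35671034] 0.049069377574508355 [0.00932872 0.19481531 0.19556391] 41.46803603041917
shift cm [-35.22   2.84   0.54] turn [ 0.0036 -0.0001 -0.0001]
```

View pics/s2.png

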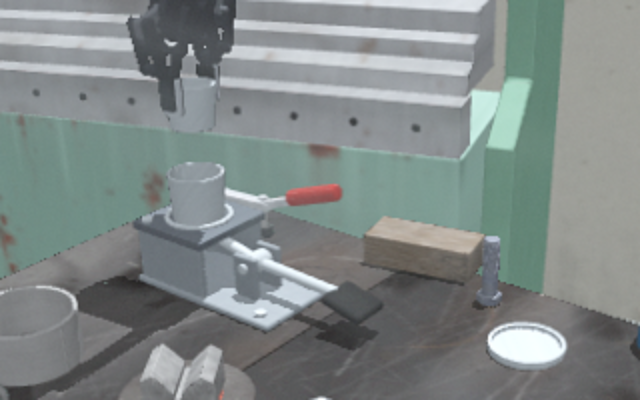

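The small cup hangs upright in the gripper at (192,100). The large cup stays seated at (197,195), with the lever down.

Emit:
arm_command:
  plan:
    - [[-2,0.1,0,0,0,0],[-5,0.3,0,0,0,0],[-9,0.7,0,0,0,0],[-13,1,0,0,0,0],[-17,1.3,0,0,0,0],[-21,1.6,0,0,0,0],[-25,1.9,1,0,0,0],[-29,2.2,2,0,0,0],[-32,2.5,4,0,0,0],[-34,2.8,6,0,0,0],[-35.2,2.8,8,0,0,0],[-35.2,2.8,8,0,0,0]]

```text
t: 7.85
tool_pos: [0.5297, -0.2732, 0.2676]
tool_rot: [-2.219, -2.212, 0.004]
contact_force: [-0.6, 0.9, -1.7]
opening: 0.0487
grip_force: 41.9
```

Run:
```python
from h import *
o=get_obs();print(o['t'],o['tool_pos'],o['opening'])
im,d,W=cloud('wrist'); cv2.imwrite('pics/w4.png',im)
im2,d2,W2=cloud('top')
P=W.reshape(-1,3); g=im.min(2).ravel(); m=(g>120)&(np.hypot(P[:,0]-.532,P[:,1]+.272)<.05)&(P[:,2]<.02)
print(m.sum(),cv2.minEnclosingCircle(P[m,:2].astype(np.float32)))
m=(np.hypot(P[:,0]-.532,P[:,1]+.272)<.035)&(P[:,2]>.03)&(P[:,2]<.16);print(m.sum(),P[m].min(0),P[m].max(0))
rel([.533,-.273,.195],0)
```

```text
7.85 [ 0.52966808 -0.27318302  0.26755657] 0.04873222056417696
6452 ((0.531992495059967, -0.272002249956131), 0.05001748353242874)
15153 [ 0.49843206 -0.2973274   0.07711918] [ 0.56691955 -0.24666161  0.15991516]
shift cm [-0.15  0.22  7.67] turn [-0.0028 -0.0023 -0.0009]
```

View pics/w4.png

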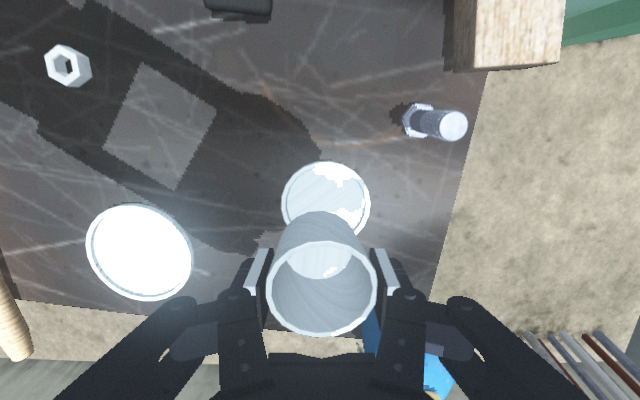

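The cup, with its rim at (320,288), is well held just above the small dish at (326,200). I'll lower it.

Emit:
arm_command:
  plan:
    - [[0,0.2,2,0,0,0],[0,0.2,4,0,0,0],[0,0.2,5.5,0,0,0],[0,0.2,6.5,0,0,0],[0,0.2,7,0,0,0],[0,0.2,7.3,0,0,0],[0,0.2,7.3,0,0,0],[0,0.2,7.3,0,0,0]]

```text
t: 8.62
tool_pos: [0.5341, -0.2719, 0.2015]
tool_rot: [2.22, 2.221, 0.001]
contact_force: [0.3, -0.3, -1.2]
opening: 0.049
grip_force: 41.9
```

Emit:
arm_command:
  plan:
    - [[0,0,0.3,0,0,0],[0,0,0.5,0,0,0],[0,0,0.7,0,0,0],[0,0,0.7,0,0,0],[0,0,0.7,0,0,0]]

```text
t: 9.03
tool_pos: [0.5337, -0.272, 0.1936]
tool_rot: [2.221, 2.221, 0.0]
contact_force: [-0.2, -0.2, 0.3]
opening: 0.0489
grip_force: 41.9
```

Emit:
arm_command:
  plan:
    - [[0,0,0.15,0,0,0],[0,0,0.2,0,0,0],[0,0,0.2,0,0,0]]

```text
t: 9.28
tool_pos: [0.5339, -0.2722, 0.1934]
tool_rot: [2.221, 2.222, -0.001]
contact_force: [-4.9, 1.4, 11.1]
opening: 0.0491
grip_force: 42.9
```

Contact. I'll release part-way, then lift.

Emit:
arm_command:
  plan:
    - [[0,0,-0.1,0,0,0],[0,0,-0.1,0,0,0],[0,0,-0.1,0,0,0],[0,0,-0.1,0,0,0],[0,0,-0.1,0,0,0],[0,0,-0.1,0,0,0],[0,0,-1,0,0,0],[0,0,-3,0,0,0],[0,0,-6,0,0,0],[0,0,-10,0,0,0],[0,0,-14,0,0,0],[0,0,-17,0,0,0]]
  gripper: -0.8

```text
t: 10.28
tool_pos: [0.5337, -0.2718, 0.3658]
tool_rot: [2.218, 2.219, 0.001]
contact_force: [0.2, -1.4, 0.7]
opening: 0.077
grip_force: 0.0
```

Run:
```python
from h import *
o=get_obs();print(o['t'],o['tool_pos'],o['opening'])
im,d,W=cloud('wrist'); P=W.reshape(-1,3)
m=(np.hypot(P[:,0]-.532,P[:,1]+.272)<.05)&(P[:,2]>.042)&(P[:,2]<.06);print(m.sum(),cv2.minEnclosingCircle(P[m,:2].astype(np.float32)),P[m,2].max())
rel([.503,.081,.35],0)
```

```text
10.2833 [ 0.53374318 -0.27183968  0.36582291] 0.07696321149259312
552 ((0.5331815481185913, -0.27181458473205566), 0.025245951488614082) 0.049394150828804495
shift cm [35.39 -3.23  1.97] turn [0.0125 0.0084 0.0002]
```

Emit:
arm_command:
  plan:
    - [[3,-0.3,0,0,0,0],[7,-0.6,0,0,0,0],[11,-1,0,0,0,0],[15,-1.4,0,0,0,0],[19,-1.8,0,0,0,0],[23,-2.2,0,0,0,0],[27,-2.6,0,0,0,0],[31,-2.9,0,0,0,0],[34,-3.1,0,0,0,0],[35.3,-3.1,0,0,0,0],[35.3,-3.1,2,0,0,0],[35.3,-3.1,4,0,0,0]]
  gripper: -1

```text
t: 11.33
tool_pos: [0.5029, 0.0825, 0.323]
tool_rot: [2.216, 2.222, 0.005]
contact_force: [0.4, 0.5, -0.3]
opening: 0.0855
grip_force: 0.0
```

Run:
```python
from h import *
o=get_obs();print(o['t'],o['tool_pos'],o['opening'])
im,d,W=cloud('wrist'); P=W.reshape(-1,3)
m=(np.hypot(P[:,0]-.503,P[:,1]-.081)<.04)&(P[:,2]>.114)&(P[:,2]<.125);print(m.sum(),cv2.minEnclosingCircle(P[m,:2].astype(np.float32)),P[m,2].max())
rel([.503,.081,.254],0)
```

```text
11.3333 [0.50293501 0.08254973 0.32300125] 0.0854562856584743
1773 ((0.5032855868339539, 0.0804525762796402), 0.030125409364700317) 0.12161683794490993
shift cm [-0.1   0.22  6.3 ] turn [-0.0051  0.0001  0.0016]
```

Emit:
arm_command:
  plan:
    - [[-0.1,0.1,2,0,0,0],[-0.1,0.1,4,0,0,0],[-0.1,0.1,5.5,0,0,0],[-0.1,0.1,6.3,0,0,0],[-0.1,0.1,6.3,0,0,0],[-0.1,0.1,6.3,0,0,0]]

```text
t: 11.88
tool_pos: [0.5037, 0.0801, 0.2587]
tool_rot: [2.222, 2.221, -0.0]
contact_force: [0.1, -0.2, 0.4]
opening: 0.0855
grip_force: 0.0
```

Emit:
arm_command:
  plan:
    - [[0,0,0,0,0,0],[0,0,0,0,0,0],[0,0,0,0,0,0],[0,0,0,0,0,0],[0,0,0,0,0,0],[0,0,0,0,0,0],[0,0,0,0,0,0]]
  gripper: 1
  force: 50

```text
t: 12.47
tool_pos: [0.5042, 0.0802, 0.2604]
tool_rot: [2.22, 2.22, 0.002]
contact_force: [-2.7, -0.2, 6.0]
opening: 0.0577
grip_force: 52.7
```

Emit:
arm_command:
  plan:
    - [[0,0,-0.5,0,0,0],[0,0,-1,0,0,0],[0,0,-2,0,0,0],[0,0,-3,0,0,0],[0,0,-4.5,0,0,0],[0,0,-6,0,0,0],[0,0,-7.5,0,0,0],[0,0,-9,0,0,0],[-2,-0.7,-9,0,0,0],[-5,-1.7,-9,0,0,0],[-8,-2.7,-9,0,0,0],[-11,-3.7,-9,0,0,0]]

```text
t: 13.47
tool_pos: [0.466, -0.0306, 0.3496]
tool_rot: [2.219, 2.222, 0.001]
contact_force: [-0.2, -0.7, -1.1]
opening: 0.0583
grip_force: 53.8
```

Run:
```python
from h import *
o=get_obs();print(o['t'],o['tool_pos'],o['opening'],o['grip_force'])
rel([.3702,-.3167,.27],0)
```

```text
13.4667 [ 0.46604044 -0.03060282  0.34955425] 0.058250811464841935 53.75566855072975
shift cm [-28.59  -9.63   7.95] turn [0.0017 0.0005 0.0013]
```

Emit:
arm_command:
  plan:
    - [[-3.5,-1.2,0,0,0,0],[-7,-2.4,0,0,0,0],[-10.5,-3.6,0,0,0,0],[-14,-4.8,0,0,0,0],[-17.5,-6,0,0,0,0],[-21,-7.2,0,0,0,0],[-24.5,-8.4,1,0,0,0],[-27,-9.2,3,0,0,0],[-28.5,-9.6,5,0,0,0],[-28.5,-9.6,7,0,0,0],[-28.5,-9.6,8,0,0,0],[-28.5,-9.6,8,0,0,0]]

```text
t: 14.47
tool_pos: [0.3698, -0.3141, 0.266]
tool_rot: [-2.218, -2.217, -0.001]
contact_force: [-1.0, 0.6, -1.9]
opening: 0.0577
grip_force: 53.9
```

Run:
```python
from h import *
im,d,W=cloud('wrist'); P=W.reshape(-1,3)
o=get_obs();print(o['t'],o['tool_pos'],o['opening'],o['grip_force'])
x,y=o['tool_pos'][:2]
m=(np.hypot(P[:,0]-x,P[:,1]-y)<.04)&(P[:,2]>.03)&(P[:,2]<.16);print(m.sum(),P[m].min(0),P[m].max(0))
m=(np.hypot(P[:,0]-x,P[:,1]-y)<.06)&(P[:,2]<.02)&(P[:,2]>.0055);print(m.sum(),cv2.minEnclosingCircle(P[m,:2].astype(np.float32)))
rel([.3702,-.3167,.193],0)
```

```text
14.5167 [ 0.37038004 -0.31424325  0.26762605] 0.05770104716906807 53.905253279954195
19063 [ 0.33109734 -0.34399301  0.07409285] [ 0.40970546 -0.28292792  0.15998873]
1333 ((0.37057092785835266, -0.3164142072200775), 0.04608293995261192)
shift cm [-0.26 -0.01  7.46] turn [-0.0014 -0.0018  0.0003]
```

Emit:
arm_command:
  plan:
    - [[-0.2,0,2,0,0,0],[-0.2,0,4,0,0,0],[-0.2,0,5.5,0,0,0],[-0.2,0,6.3,0,0,0],[-0.2,0,6.8,0,0,0],[-0.2,0,6.8,0,0,0],[-0.2,0,6.8,0,0,0]]

```text
t: 15.1
tool_pos: [0.3712, -0.317, 0.2015]
tool_rot: [2.219, 2.221, -0.0]
contact_force: [0.7, 0.1, -2.1]
opening: 0.058
grip_force: 53.9
```

Emit:
arm_command:
  plan:
    - [[0,0,0.3,0,0,0],[0,0,0.6,0,0,0],[0,0,0.8,0,0,0],[0,0,0.8,0,0,0],[0,0,0.8,0,0,0]]

```text
t: 15.52
tool_pos: [0.3709, -0.3173, 0.1935]
tool_rot: [2.221, 2.221, -0.0]
contact_force: [-2.1, 1.4, 5.2]
opening: 0.058
grip_force: 54.3
```

Contact. I'll release and lift.

Emit:
arm_command:
  plan:
    - [[0,0,0,0,0,0],[0,0,0,0,0,0],[0,0,0,0,0,0],[0,0,0,0,0,0],[0,0,0,0,0,0],[0,0,0,0,0,0],[0,0,-1,0,0,0],[0,0,-3,0,0,0],[0,0,-6,0,0,0],[0,0,-10,0,0,0],[0,0,-14,0,0,0],[0,0,-17,0,0,0]]
  gripper: -1

```text
t: 16.52
tool_pos: [0.3706, -0.3168, 0.3667]
tool_rot: [2.218, 2.218, -0.0]
contact_force: [0.9, -0.5, -0.1]
opening: 0.0855
grip_force: 0.0
```

Run:
```python
from h import *
im,d,W=cloud('wrist'); P=W.reshape(-1,3); cv2.imwrite('pics/w5.png',im)
o=get_obs();print(o['t'],o['tool_pos'],o['opening'],o['contact_force'])
m=(np.hypot(P[:,0]-.37,P[:,1]+.3166)<.05)&(P[:,2]>.046)&(P[:,2]<.07);print(m.sum(),cv2.minEnclosingCircle(P[m,:2].astype(np.float32)),P[m,2].max())
m=(np.hypot(P[:,0]-.532,P[:,1]+.272)<.05)&(P[:,2]>.042)&(P[:,2]<.06);print(m.sum(),P[m].mean(0))
```

```text
16.5667 [ 0.37172117 -0.31798428  0.37344376] 0.0852887165580116 [ 1.44425516 -2.0662056   3.26342676]
711 ((0.37199124693870544, -0.31722235679626465), 0.029929285869002342) 0.05433927716405035
743 [ 0.53359752 -0.27108452  0.04615663]
```

View pics/w5.png

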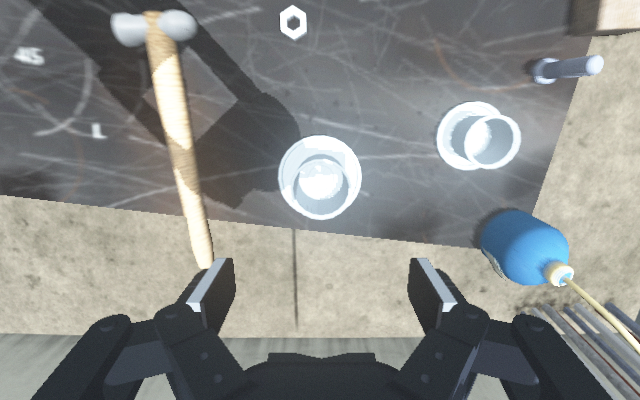

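Both cups stand upright in their dishes, the large at (320,180) and the small at (480,138). The nut and bolt are in place, and the gripper is clear.

```bash
python3 -c "from station import *; print(finish_job())"
```

```text
the job is handed in; nothing more can be done
None
```

I pressed the lever to its end stop and handed the job in at about 16.6 s: by the last wrist picture both cups stand upright within about 3 mm of their dish centres, and the nut and bolt look undisturbed. The hand-in returned no verdict.

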